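# Dose the orange canister into the sample jar

## Robot

A 6-joint arm with a two-finger parallel gripper is mounted at the origin on the work surface. World frame = base frame: x ahead of the robot, y to its left, z up, the work surface at z = 0. Lengths are in m, angles in rad, forces in N, time in s.
With the tool pointing down it reaches from about 0.35 to 0.775 m from the base axis. Payload 5.5 kg.
Tool frame: the origin (TCP) lies at the very end of the fingers, on their centre line; the grasp point (between the pads) lies 19 mm behind it; z points along the fingers, y is the direction in which the jaws open and shut (so a half turn about z gives the same grasp; the last joint's range is limited). The gripper opens to 85 mm and grips with 20 to 120 N. Pads are 22 mm wide; open, the fingers measure 114 mm over their backs; the gripper's body (76 mm by 85 mm) begins 54 mm behind the grasp point. The pads swing forward as they close: fully open they stand 13 mm farther back than shut.
Start: joints at [-1.285, 0.313, 0.046, 1.304, 0, 1.431], TCP at [0.238, -0.524, 0.231] pointing down, gripper open.
Joint ranges: [-2.76, 2.76], [-0.86, 1.69], [-1.03, 1.26], [-2.2, 2.34], [-1.47, 1.5], [-3.14, 3.14]. Speed limits (rad/s): [2.57, 2.57, 3.14, 3.14, 3.14, 3.14].

## Interface

Orientations are given as a unit quaternion [w, x, y, z].
In Python, from workcell import get_state, vision, workorder, silhouettes, tip_of gives the robot as it stands.
- The arm moves only by the shell command python3 -m inch 'ROWS' [FORCE]. ROWS is JSON, a list of rows, each a list of 7 numbers: the shift along the tool's x, y, z in cm, then the turn, a rotation vector about the tool's x, y, z in degrees, then the finger opening in cm, from 0 to 8.54. In form: [[dx, dy, dz, rx, ry, rz, hand], ...]. A call has 1 to 5 rows; each row shifts and turns the commanded pose from where the row before left it, along the tool's axes as they then stand; what a row does not reach is not made up. A row lasts 1/10 s, in which the tool goes at most 50 mm and 8.59 degrees, less where a joint would pass 70% of its speed; a pose out of reach is approached as far as the arm can. A call with a gripper value outside its range is refused whole. The fingers move at their own pace and stop on an object; FORCE is the grip in N (left out, the last holds). Time passes only in rows, so rows that do not move let the fingers close. It gives the time, the measured TCP pose, the force and the opening at its end, in the units of the state.
- get_state(): the state, without advancing time (a new reading comes with each control period).
- vision.read_camera(name): name is "scene" or "top" or "wrist"; returns a dict with "pixels" (400x640x3 uint8, red, green, blue), "depth" (400x640 float32, m along the optical axis (not along the pixel's ray), 0 where there is no reading), "mtx" (3x3 intrinsics, pixels), "T" (4x4, takes a point from camera to world coordinates); the wrist camera has in their place "tool_from_camera" (4x4, takes a point from camera to tool coordinates, whose origin is the TCP and whose axes are the flange's). Camera axes: x right, y up, looking along -z (the intrinsics and any distortion apply to the point x, -y, -z); pixel columns grow to the right and rows downward; lengths in m; the calibration is good to about 2 mm. A picture is of the moment at which its call begins: read the wrist's pose just before it.
- workorder.hand_in(): hands the job in, once; it reports no verdict.
Trained networks look in a picture, given as the dict that the camera call returned (one of the last four; its "shot" number tells which), for a name from the list of things; names that differ only in an ending like _2 or _b are one class to them, and where a whole thing is asked for, a point or a joint stands for the part that bears it (a point fixed in the world has none). Each returns a list of dicts, best first, with "confidence" (0 to 1); they miss things now and then, are a little off and sometimes report something else, mostly with a low value. They report only what shows in the picture. A call takes as long as a camera call.
- silhouettes(picture, label): "mask" (400x640 bool, what is visible of it) and "location" ([column, row] in pixels, amid what is visible of it).
- tip_of(picture, label): "location" ([column, row] in pixels: a listed point, or the origin of a listed thing).
The state is a dict: "clock": time; "joint_pos": joint angles; "qvel": joint speeds; "tau": joint torques, N m; "tcp_pos": TCP position; "orientation": TCP orientation; "wrist_force": force on the tool from outside, world axes, zero at the start; "ft_torque": the same for the moment, N m; "finger_gap": finger opening in m.
Only numpy, scipy, OpenCV 4.12 (cv2) and the standard library are available. Lean on these libraries where they do the work, as an engineer would, in place of code of your own. Each camera call takes 0.05 s, during which the arm holds its last target.

## Task

Load the open glass jar with the orange desiccant canister from the dosing wheel: turn the leaning wheel by its bar knob until the pocket with the orange canister sits over the drop hole and the canister has fallen into the steel tip-out cup below, then press the red lever pad down to tip the cup out into the jar and let the lever spring back up. Leave the two white canisters in their pockets, keep the jar standing in its place under the cup, and do not disturb the other things on the bench.

Things in the scene. Friction and masses are not known exactly. Their poses are not given: they have to be found in the camera images.
- stand: Canister doser, fixed white machine 230 x 190 x 300 mm high, its front turned to the robot's right. Origin on the bench under it; x to its back (column), y to its left, z up; jar, cup and lever are at its front (-x). Base plate 10 mm thick, x -135 to 95, y +-65. A round pan (rim radius 93, 28 high) leans 30 degrees to the front: floor centre at (10, 0, 213) mm, normal (-0.5, 0, 0.866).
- wheel: Grey eight-pocket star wheel in the pan, 172 mm across, 30 thick; turns either way without stops, about 0.1 N m, stays where left. Origin: its centre on the pan floor. z: axle. x: to the pocket of the orange canister; pockets every 45 degrees at radius 70. Orange starts 0.6 to 1.9 rad anticlockwise (seen from above) of the hole: turn clockwise; the other way a white one reaches the hole first.
- wheel_knob (a point): Point on the wheel's axle, 62 mm above the pan's floor, at gripping height of the black bar knob. The bar runs along the wheel's x axis: 74 mm long, 18 mm wide, from 36 to 78 mm above the floor; below it only a hub disc of 24 mm radius (top 36 mm) and the wheel's top face (30 mm above the floor).
- drop_hole (a point): Centre of the only hole in the pan's floor, at the pan's lowest point (its front), 72 mm from the axle; 41 mm wide along the rim and 36 mm radially. A canister in a pocket within about 3 degrees of the hole falls through by itself.
- orange_canister: Orange plastic desiccant canister, a cylinder 28 mm in diameter and 32 mm high, about 15 g, loose in its pocket (a few mm of play). Origin: centre of its lower end; z along its axis. This is the one to dose.
- white_canister_a: White canister, same size and origin, in the pocket opposite the orange one. Must stay in the wheel.
- white_canister_b: White canister, same size and origin, in the pocket 135 degrees anticlockwise (seen from above the wheel) of the orange one. Must stay in the wheel.
- cup (a joint): Turn of the tip-out cup and its lever about the axle, rad: 0 at rest (cup leaning back 15 degrees, lever up), 1.25 fully pressed (cup sloping 57 degrees down toward the jar). A spring returns it to 0 when released; it takes about 2 N at the pad to start and 5 N at the end.
- cup_floor (a point): Middle of the cup's inner floor. The cup is a steel scoop, 62 mm long and 50 mm wide inside, 36 mm high walls, open at its front and top, below the drop hole. It moves with the cup.
- cup_axle (a point): Middle of the axle on which the cup and lever turn, 118 mm above the bench; the axle runs along the stand's y axis.
- lever_pad (a point): Centre of the red lever pad at the machine's right front: a round bar 24 mm in diameter and 38 mm long, along the stand's y axis, 115 mm from the axle. At rest the lever rises toward the front at 40 degrees; pressed fully it points 32 degrees below level, the pad having gone down 135 mm along an arc about the axle. Moves with the cup.
- jar: Open clear glass jar, 80 mm across, 68 mm high, wall 4 mm, 0.22 kg, standing loose on the base plate below the cup's front. Origin: centre of its underside.
- jar_lid: Bystander: black screw lid, 84 mm across, lying on the bench in front of the machine.
- wash_bottle: Bystander: white wash bottle, 74 mm across, 196 mm high, red cap and bent spout, behind the machine.
- reagent_bottle: Bystander: glass bottle, 80 mm across, 142 mm high, orange cap.
- amber_jar: Bystander: amber jar with white cap, 72 mm across, 105 mm high, behind the machine on the lever's side.
- dark_jar: Bystander: amber jar with black cap, 68 mm across, 85 mm high.
- funnel: Bystander: white funnel standing mouth down, 92 mm across, 105 mm high.
- spatula: Bystander: spatula with blue handle, 170 mm long, lying on the bench.

How it is judged:
On the way:
1. the orange canister has dropped through the hole and lies in the tip-out cup (x of orange_canister in the frame of cup_floor between -0.045 and 0.045 m and y of orange_canister in the frame of cup_floor between -0.03 and 0.03 m and z of orange_canister in the frame of cup_floor between -0.015 and 0.04 m and linear speed of orange_canister below 0.05 m/s), for 0.2 s.
At the end, for the whole second after the job is handed in: The orange canister lies at rest inside the jar; the jar stands upright within 25 mm of where it was; the lever is back up (cup within 0.15 rad of rest); both white canisters are still in their wheel pockets (horizontal distance between orange_canister and jar below 0.036 m and z of orange_canister in the frame of jar between 0.002 and 0.06 m and linear speed of orange_canister below 0.03 m/s and angle between jar's own z axis and vertical below 0.1 rad and distance of jar from where it was at the start of the episode below 0.025 m and value of joint cup below 0.15 rad and z of white_canister_a in the frame of wheel between -0.012 and 0.03 m and z of white_canister_b in the frame of wheel between -0.012 and 0.03 m); the robot touches nothing.
It fails at once if a white canister leaves its pocket (not (z of white_canister_a in the frame of wheel between -0.012 and 0.03 m and z of white_canister_b in the frame of wheel between -0.012 and 0.03 m)).
It fails at once if the jar is knocked over or shoved more than 30 mm (angle between jar's own z axis and vertical above 0.35 rad or distance of jar from where it was at the start of the episode above 0.03 m).
It fails at once if another thing on the bench is shoved more than 30 mm or knocked over (distance of any of jar_lid, wash_bottle, reagent_bottle, amber_jar, dark_jar, funnel, spatula from where it was at the start of the episode above 0.03 m or angle between any of jar_lid, wash_bottle, reagent_bottle, amber_jar, dark_jar, funnel, spatula's own z axis and vertical above 0.5 rad).
It also fails if it takes over 67 s, if anything falls off the work surface, if the arm or the gripper's body presses on something with over 40 N, if the wrist force passes 120 N, or if a joint passes its speed limit or range.

## Working session

There is one attempt and no reset: what is moved stays moved. The work goes in short steps, Python scripts to look and compute and a shell command to move; the robot and the scene stay as the last step left them, time stands still between calls to the robot, and variables do not carry over. Pictures are saved under pics/ and viewed, and the job is handed in when it is done.

```bash
ls; mkdir -p pics; python3 - <<'E'
from workcell import get_state, vision, workorder, silhouettes, tip_of
import cv2
s=get_state();print(s)
for n in ["scene","top"]:
    p=vision.read_camera(n);cv2.imwrite(f"pics/{n}0.png",p["pixels"][:,:,::-1])
    print(n,p["mtx"].tolist(),p["T"].round(3).tolist())
    for l in ["wheel_knob","drop_hole","orange_canister","lever_pad","cup_axle","jar","wheel","stand","cup_floor"]:
        print(l,[(r["confidence"],r["location"]) for r in tip_of(p,l)][:2])
E
```

```text
pics
{'clock': 0.0, 'joint_pos': array([-1.28460085e+00,  3.13997315e-01,  4.49816362e-02,  1.30356695e+00,
       -2.69899406e-07,  1.43120140e+00]), 'qvel': array([-0.00067001,  0.00080137, -0.00036428,  0.00094151,  0.00179469,
       -0.00027771]), 'tau': array([ 7.56408863e-04, -4.80632865e+01,  2.98532349e+01,  1.94049004e-02,
       -1.40903448e-04, -2.02036148e-06]), 'tcp_pos': array([ 0.23735104, -0.52318269,  0.23041169]), 'orientation': array([-8.90742161e-04,  9.77422893e-01,  2.11290538e-01, -6.55441446e-05]), 'wrist_force': array([-1.34397963,  1.09776836, -0.45450195]), 'ft_torque': array([ 0.03623126, -0.03980033,  0.01660389]), 'finger_gap': 0.0859519676654962}
scene [[399.43986649963705, 0.0, 319.18723206257783], [0.0, 399.43986649963705, 200.15947018043528], [0.0, 0.0, 1.0]] [[0.628, -0.48, 0.612, 1.204], [0.778, 0.383, -0.498, -0.521], [0.005, 0.789, 0.614, 0.882], [0.0, 0.0, 0.0, 1.0]]
wheel_knob [(0.91, [336.7, 177.4])]
drop_hole [(0.96, [327.1, 206.3]), (0.5, [200.1, 319.4])]
orange_canister [(0.41, [356.4, 206.2])]
lever_pad [(0.78, [319.9, 229.7]), (0.6, [358.6, 205.6])]
cup_axle [(0.74, [331.3, 221.2])]
jar [(0.63, [320.3, 254.1])]
wheel [(0.72, [343.9, 190.3])]
stand [(0.67, [343.4, 245.6])]
cup_floor [(0.71, [333.4, 224.7]), (0.59, [329.0, 208.9])]
top [[466.12583025569376, 0.0, 310.8476646722876], [0.0, 466.12583025569376, 186.60177190200903], [0.0, 0.0, 1.0]] [[0.013, 0.995, -0.094, 0.393], [-1.0, 0.013, -0.002, 0.047], [-0.001, 0.094, 0.996, 1.278], [0.0, 0.0, 0.0, 1.0]]
wheel_knob [(0.57, [297.2, 159.3]), (0.22, [360.7, 202.6])]
drop_hole [(0.66, [310.1, 167.9]), (0.4, [229.2, 185.5])]
orange_canister [(0.5, [292.5, 134.1])]
lever_pad [(0.68, [351.4, 135.9]), (0.2, [245.4, 113.9])]
cup_axle [(0.65, [307.8, 172.1]), (0.64, [278.3, 192.5])]
jar [(0.68, [294.2, 133.8]), (0.63, [317.1, 176.3])]
wheel [(0.7, [284.8, 161.8])]
stand [(0.35, [298.8, 159.9])]
cup_floor [(0.89, [304.6, 168.7])]
```

View pics/scene0.png

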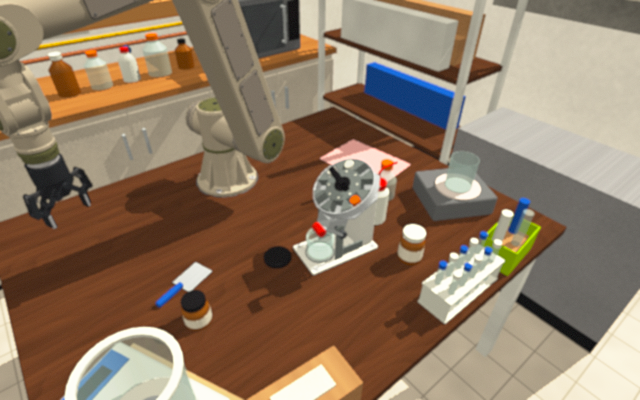

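View pics/top0.png

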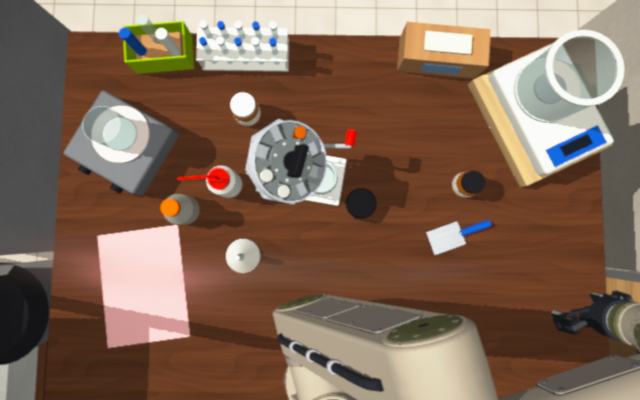

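```bash
cat > h.py <<'E'
import numpy as np, cv2
from workcell import get_state, vision, workorder, silhouettes, tip_of
from scipy.spatial.transform import Rotation as R
def Rq(q): return R.from_quat([q[1],q[2],q[3],q[0]])
def toolT():
    s=get_state();T=np.eye(4);T[:3,:3]=Rq(s["orientation"]).as_matrix();T[:3,3]=s["tcp_pos"];return T
def cloud(p,T=None):
    T=p["T"] if T is None else T
    K=p["mtx"];d=p["depth"];v,u=np.mgrid[0:400,0:640]
    c=np.stack([(u-K[0,2])/K[0,0]*d,-(v-K[1,2])/K[1,1]*d,-d],-1)
    return c@T[:3,:3].T+T[:3,3]
def ray_z(p,uv,z,T=None):
    T=p["T"] if T is None else T
    K=p["mtx"];r=np.array([(uv[0]-K[0,2])/K[0,0],-(uv[1]-K[1,2])/K[1,1],-1])
    r=T[:3,:3]@r;o=T[:3,3];return o+r*(z-o[2])/r[2]
def proj(p,X,T=None):
    T=p["T"] if T is None else T
    K=p["mtx"];c=(np.asarray(X)-T[:3,3])@T[:3,:3]
    return np.stack([K[0,0]*c[...,0]/-c[...,2]+K[0,2],-K[1,1]*c[...,1]/-c[...,2]+K[1,2]],-1)
E
python3 - <<'E'
from h import *
hts={"wheel_knob":.2667,"drop_hole":.177,"cup_axle":.118,"jar":.010,"stand":0.,"wheel":.213}
for n in ["scene","top"]:
    p=vision.read_camera(n);C=cloud(p)
    cv2.imwrite(f"pics/{n}_crop.png",cv2.resize(p["pixels"][100:280,220:440] if n=="scene" else p["pixels"][80:220,200:400],None,fx=3.6,fy=3.6,interpolation=cv2.INTER_CUBIC)[:,:,::-1])
    for l,z in hts.items():
        r=tip_of(p,l)
        if r: print(n,l,r[0]["confidence"],ray_z(p,r[0]["location"],z).round(4))
    for l in ["wheel","lever_pad","orange_canister","white_canister_a","jar","stand","wheel_knob"]:
        for r in silhouettes(p,l)[:2]:
            m=r["mask"]&(p["depth"]>0);P=C[m]
            if len(P)<5: continue
            print(n,l,r["confidence"],m.sum(),np.median(P,0).round(4),P.min(0).round(3),P.max(0).round(3))
            if l=="wheel":
                q=P
                for _ in range(10):
                    c=q.mean(0);nn=np.linalg.svd(q-c)[2][2];nn*=np.sign(nn[2]);d=(P-c)@nn;q=P[abs(d)<.006]
                print("plane",nn.round(3),c.round(4),len(q),"yawback",np.degrees(np.arctan2(-nn[1],-nn[0])))
E
```

```text
scene wheel_knob 0.75 [0.5404 0.0848 0.2667]
scene drop_hole 0.77 [0.549  0.0472 0.177 ]
scene cup_axle 0.96 [0.5419 0.0605 0.118 ]
scene jar 0.35 [0.4578 0.0959 0.01  ]
scene stand 0.59 [0.5459 0.1038 0.    ]
scene wheel 0.61 [0.555 0.102 0.213]
scene wheel 0.62 1857 [0.5591 0.0857 0.2457] [0.468 0.02  0.177] [0.638 0.182 0.288]
plane [-0.079 -0.494  0.866] [0.5565 0.0932 0.2399] 1263 yawback 80.91289786090712
scene lever_pad 0.76 446 [0.5753 0.0399 0.1339] [ 0.513 -0.056  0.1  ] [0.635 0.092 0.207]
scene white_canister_a 0.39 488 [0.5484 0.2717 0.1006] [0.506 0.133 0.002] [0.645 0.357 0.237]
scene jar 0.94 670 [0.5534 0.0147 0.0474] [ 0.497 -0.036  0.011] [0.633 0.064 0.186]
scene stand 0.67 505 [ 0.4793 -0.0905  0.0167] [ 0.433 -0.128 -0.001] [ 0.514 -0.048  0.021]
scene stand 0.66 2602 [0.5955 0.0734 0.0465] [ 0.398 -0.056 -0.002] [0.644 0.252 0.216]
scene wheel_knob 0.74 1852 [0.559  0.084  0.2454] [0.463 0.02  0.177] [0.637 0.181 0.288]
top wheel_knob 0.7 [0.5473 0.0788 0.2667]
top drop_hole 0.68 [0.5344 0.0517 0.177 ]
top cup_axle 0.62 [0.5334 0.0548 0.118 ]
top jar 0.57 [0.53
[... 269 characters left out ...]
ad 0.91 334 [ 0.5986 -0.029   0.1928] [ 0.516 -0.053 -0.001] [0.64  0.055 0.216]
top orange_canister 0.57 101 [0.6165 0.0786 0.2386] [0.603 0.067 0.209] [0.635 0.09  0.249]
top white_canister_a 0.66 814 [0.5123 0.2652 0.1323] [0.481 0.241 0.   ] [0.559 0.313 0.202]
top white_canister_a 0.59 138 [0.4801 0.1141 0.2452] [0.468 0.101 0.225] [0.494 0.13  0.253]
top jar 0.78 329 [0.5315 0.0043 0.0176] [ 0.496 -0.012  0.005] [0.581 0.037 0.191]
top stand 0.65 1014 [ 0.5488 -0.0154  0.0124] [ 0.466 -0.071 -0.005] [0.657 0.058 0.216]
top stand 0.43 143 [0.4796 0.1139 0.2447] [0.467 0.101 0.209] [0.494 0.131 0.253]
top wheel_knob 0.66 3073 [0.5482 0.1002 0.251 ] [0.463 0.02  0.106] [0.633 0.173 0.287]
```

```bash
python3 - <<'E'
from h import *
from scipy.optimize import least_squares
yaw=np.radians(80.87)
Rs=R.from_euler('z',yaw).as_matrix()
Rt=Rs@R.from_euler('y',-30,degrees=True).as_matrix()  # tilted: z -> (-.5,0,.866)
print(Rt[:,2])
for n in ["scene","top"]:
    p=vision.read_camera(n);C=cloud(p)
    # guess stand origin from plane: wheel-floor centre world
    P=C.reshape(-1,3);ok=(p["depth"].ravel()>0)&(abs(P[:,0]-.545)<.13)&(abs(P[:,1]-.095)<.13)&(P[:,2]>.12)&(P[:,2]<.34)
    px=p["pixels"].reshape(-1,3).astype(int)
    # in tilted coordinates relative to guess center
    g=np.array([.545,.105,.213])
    Q=(P-g)@Rt
    for lo in np.arange(.0,.1,.004):
        m=ok&(Q[:,2]>lo)&(Q[:,2]<lo+.004)&(np.hypot(Q[:,0],Q[:,1])<.12)
        if m.sum()>15: print(round(lo,3),m.sum(),Q[m][:,:2].min(0).round(3),Q[m][:,:2].max(0).round(3),Q[m].mean(0).round(3))
    k=ok&(Q[:,2]>.06)&(Q[:,2]<.1)&(np.hypot(Q[:,0],Q[:,1])<.07)
    c,(w,h),a=cv2.minAreaRect((Q[k][:,:2]*1000).astype(np.float32));print(n,"knob",k.sum(),c,w,h,a)
    hsv=cv2.cvtColor(p["pixels"],cv2.COLOR_RGB2HSV).reshape(-1,3)
    o=ok&(hsv[:,0]>5)&(hsv[:,0]<16)&(hsv[:,1]>180)&(np.hypot(Q[:,0],Q[:,1])<.095)
    print("orange",o.sum(),np.median(Q[o],0).round(4))
    rr=ok&((hsv[:,0]<4)|(hsv[:,0]>176))&(hsv[:,1]>180)&(hsv[:,2]>80)&(P[:,1]<.03)
    print("redpad",rr.sum(),P[rr].mean(0).round(4),P[rr].min(0).round(3),P[rr].max(0).round(3))
E
```

```text
[-0.07933753 -0.49366543  0.8660254 ]
0.0 144 [-0.085 -0.099] [0.094 0.08 ] [-0.003 -0.042  0.002]
0.004 124 [-0.088 -0.099] [0.093 0.083] [ 0.001 -0.037  0.006]
0.008 117 [-0.085 -0.1  ] [0.095 0.086] [-0.012 -0.031  0.01 ]
0.012 150 [-0.086 -0.1  ] [0.093 0.084] [ 0.    -0.041  0.014]
0.016 165 [-0.086 -0.101] [0.094 0.087] [ 0.002 -0.033  0.018]
0.02 209 [-0.086 -0.1  ] [0.094 0.087] [ 0.002 -0.029  0.022]
0.024 737 [-0.087 -0.1  ] [0.097 0.087] [ 0.008 -0.013  0.027]
0.028 890 [-0.087 -0.099] [0.093 0.082] [ 0.004 -0.014  0.029]
0.032 84 [-0.063 -0.089] [0.067 0.071] [ 0.007 -0.011  0.034]
0.036 24 [-0.016 -0.042] [0.023 0.012] [ 0.003 -0.015  0.037]
0.072 64 [-0.007 -0.043] [0.017 0.029] [ 0.005 -0.012  0.075]
0.076 70 [-0.006 -0.043] [0.015 0.029] [ 0.004 -0.007  0.077]
scene knob 158 (4.797298431396484, -7.680301666259766) 73.51039123535156 17.903846740722656 83.81275939941406
orange 74 [-0.0026 -0.0762  0.0302]
redpad 4 [ 0.6075 -0.0343  0.2036] [ 0.601 -0.035  0.202] [ 0.613 -0.034  0.205]
0.0 194 [-0.085 -0.093] [0.098 0.088] [ 0.019 -0.01   0.001]
0.004 137 [-0.085 -0.093]
[... 663 characters left out ...]
 -0.037] [0.017 0.032] [ 0.013 -0.004  0.05 ]
0.052 33 [ 0.004 -0.038] [0.017 0.032] [0.013 0.003 0.054]
0.056 21 [ 0.004 -0.041] [0.018 0.032] [ 0.012 -0.01   0.058]
0.06 31 [ 0.009 -0.041] [0.018 0.032] [ 0.013 -0.005  0.062]
0.064 30 [ 0.005 -0.04 ] [0.017 0.032] [0.013 0.003 0.066]
0.068 40 [-0.005 -0.041] [0.017 0.032] [ 0.011 -0.003  0.07 ]
0.072 144 [-0.007 -0.041] [0.018 0.031] [ 0.006 -0.005  0.075]
0.076 92 [-0.003 -0.04 ] [0.017 0.03 ] [ 0.006 -0.003  0.077]
top knob 338 (5.650410175323486, -4.617595672607422) 74.43368530273438 19.586721420288086 83.66084289550781
orange 115 [-0.0011 -0.0728  0.0296]
redpad 23 [ 0.608  -0.0319  0.201 ] [ 0.595 -0.033  0.195] [ 0.626 -0.028  0.206]
```

View pics/top_crop.png

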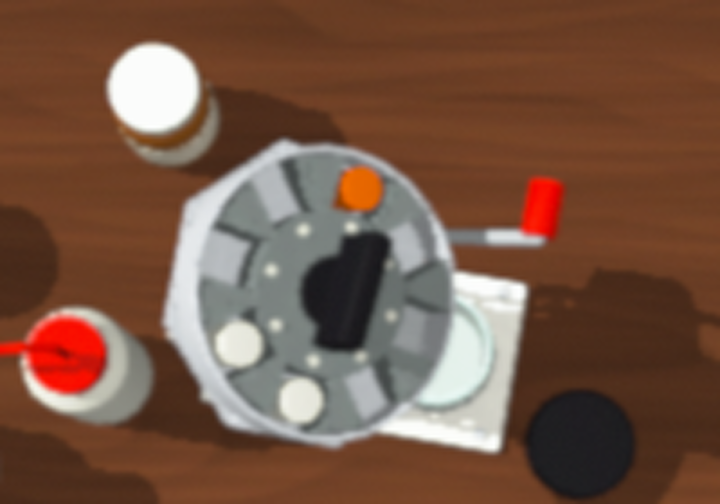

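View pics/scene_crop.png

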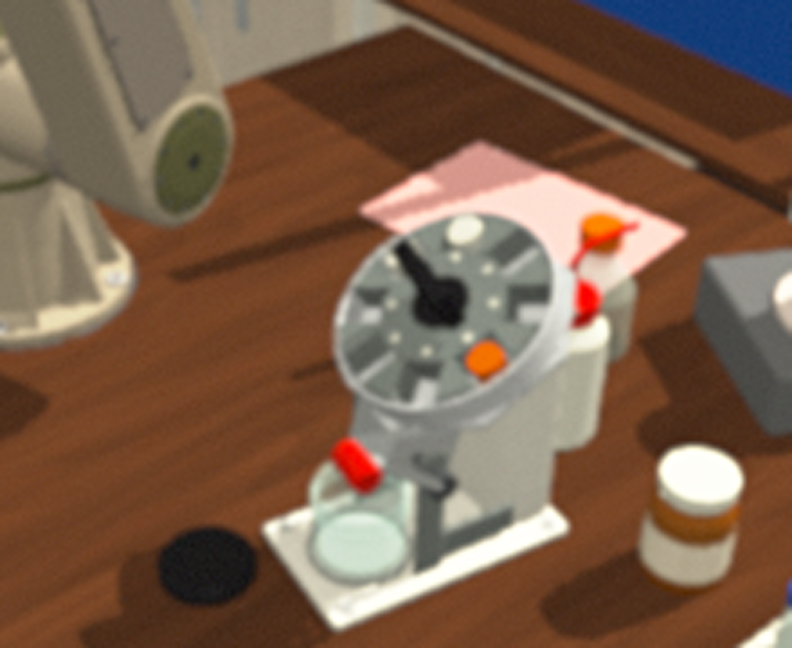

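```bash
cat >> h.py <<'E'
yaw=np.radians(80.87)
Rs=R.from_euler('z',yaw).as_matrix()
Rt=Rs@R.from_euler('y',-30,degrees=True).as_matrix()
W=np.array([.545,.105,.213])+Rt@np.array([.0052,-.0055,0])
S=W-Rs@np.array([.010,0,.213])
th0=np.radians(83.7)
def knobpose(h,th):
    # tool at height h above pan floor, tool x along angle th in tilted frame, tool z = -n
    x=Rt@np.array([np.cos(th),np.sin(th),0]);z=-Rt[:,2];y=np.cross(z,x)
    T=np.eye(4);T[:3,:3]=np.stack([x,y,z],1);T[:3,3]=W+Rt[:,2]*h;return T
def delta(Tt):
    T=toolT();D=np.linalg.inv(T)@Tt
    print("cm",(D[:3,3]*100).round(2),"deg",np.degrees(R.from_matrix(D[:3,:3]).as_rotvec()).round(2))
E
python3 - <<'E'
from h import *
print("W",W,"S",S)
print("pad in stand",Rs.T@(np.array([.608,-.033,.192])-S))
K=knobpose(.15,th0);print(K.round(3));delta(K)
E
```

```text
W [0.55114489 0.10857357 0.2156    ] S [0.54955814 0.09870026 0.0026    ]
pad in stand [-0.12075846 -0.078599    0.1894    ]
[[-0.966  0.245  0.079  0.539]
 [ 0.252  0.832  0.494  0.035]
 [ 0.055  0.497 -0.866  0.346]
 [ 0.     0.     0.     1.   ]]
cm [ 50.54 -38.38 -11.42] deg [  -9.13   37.73 -136.16]
```

```bash
python3 -m inch '[[3.6,-2.74,-0.82,0,0,0,6],[3.6,-2.74,-0.82,0,0,0,6],[3.6,-2.74,-0.82,0,0,0,6],[3.6,-2.74,-0.82,0,0,0,6],[3.6,-2.74,-0.82,0,0,0,6]]'
python3 -m inch '[[3.6,-2.74,-0.82,0,0,0,6],[3.6,-2.74,-0.82,0,0,0,6],[3.6,-2.74,-0.82,0,0,0,6],[3.6,-2.74,-0.82,0,0,0,6],[3.6,-2.74,-0.82,0,0,0,6]]'
python3 -m inch '[[3.6,-2.74,-0.82,0,0,0,6],[3.6,-2.74,-0.82,0,0,0,6],[3.6,-2.74,-0.82,0,0,0,6],[3.6,-2.74,-0.82,0,0,0,6]]'
python3 - <<'E'
from h import *
print(get_state()["joint_pos"]);delta(knobpose(.15,th0))
E
```

```text
clock: 3.0
tcp_pos: [0.3453, -0.323, 0.2728]
orientation: [0.0, 0.977, 0.211, 0.0]
wrist_force: [0.6, 0.2, -0.1]
finger_gap: 0.0603
clock: 3.5
tcp_pos: [0.4527, -0.1237, 0.3139]
orientation: [0.0, 0.977, 0.211, 0.0]
wrist_force: [1.1, -0.9, -0.7]
finger_gap: 0.06
clock: 3.9
tcp_pos: [0.5387, 0.0357, 0.3467]
orientation: [0.0, 0.977, 0.211, 0.0]
wrist_force: [-0.5, -1.0, 0.9]
finger_gap: 0.06
[-8.24301399e-02  2.40251634e-01  2.27968183e-01  1.55768154e+00
 -2.57451918e-04  2.63317725e+00]
cm [0.   0.13 0.12] deg [  -9.08   37.74 -136.14]
```

```bash
for i in 1; do python3 -m inch '[[0,0,0,-0.53,2.22,-8,6],[0,0,0,-0.53,2.22,-8,6],[0,0,0,-0.53,2.22,-8,6],[0,0,0,-0.53,2.22,-8,6],[0,0,0,-0.53,2.22,-8,6]]'
python3 -m inch '[[0,0,0,-0.53,2.22,-8,6],[0,0,0,-0.53,2.22,-8,6],[0,0,0,-0.53,2.22,-8,6],[0,0,0,-0.53,2.22,-8,6],[0,0,0,-0.53,2.22,-8,6]]'
python3 -m inch '[[0,0,0,-0.53,2.22,-8,6],[0,0,0,-0.53,2.22,-8,6],[0,0,0,-0.53,2.22,-8,6],[0,0,0,-0.53,2.22,-8,6],[0,0,0,-0.53,2.22,-8,6]]'
python3 -m inch '[[0,0,0,-0.53,2.22,-8,6],[0,0,0,-0.53,2.22,-8,6]]'; done
python3 - <<'E'
from h import *
print(get_state()["joint_pos"]);delta(knobpose(.15,th0))
T=toolT();p=vision.read_camera("wrist");cv2.imwrite("pics/w1.png",p["pixels"][:,:,::-1])
Tc=T@p["tool_from_camera"];C=cloud(p,Tc)
Q=(C.reshape(-1,3)-W)@Rt;d=p["depth"].ravel()>0
k=d&(Q[:,2]>.065)&(Q[:,2]<.09)&(np.hypot(Q[:,0],Q[:,1])<.06)
print(k.sum(),Q[k][:,2].mean())
if k.sum()>9: print(cv2.minAreaRect((Q[k][:,:2]*1000).astype(np.float32)))
t=d&(Q[:,2]>.02)&(Q[:,2]<.04)&(np.hypot(Q[:,0],Q[:,1])<.08)
print(t.sum(),np.median(Q[t][:,2]),Q[t].min(0),Q[t].max(0))
E
```

```text
clock: 4.4
tcp_pos: [0.5379, 0.0342, 0.3463]
orientation: [0.002, 0.84, 0.534, 0.098]
wrist_force: [-0.3, 0.5, -0.3]
finger_gap: 0.0603
clock: 4.9
tcp_pos: [0.5378, 0.0339, 0.3464]
orientation: [0.004, 0.594, 0.784, 0.183]
wrist_force: [-0.0, 0.6, -0.5]
finger_gap: 0.0601
clock: 5.4
tcp_pos: [0.5379, 0.0337, 0.3463]
orientation: [0.006, 0.27, 0.932, 0.243]
wrist_force: [-0.1, -0.9, 0.2]
finger_gap: 0.0604
clock: 5.6
tcp_pos: [0.538, 0.0336, 0.3461]
orientation: [0.006, 0.128, 0.957, 0.259]
wrist_force: [0.3, -0.4, -0.2]
finger_gap: 0.06
[-0.371903    0.24427077  0.13142861  1.5814265   0.51093238 -0.1377846 ]
cm [-0.1   0.08  0.11] deg [ 0.03 -0.11  0.14]
1764 0.074528566905728
((-1.2721819877624512, 1.7338027954101562), (73.55842590332031, 17.78920555114746), 83.20491027832031)
12405 0.02740522004685343 [-0.07922587 -0.07961414  0.02002127] [0.07921852 0.07988645 0.03976331]
```

View pics/w1.png

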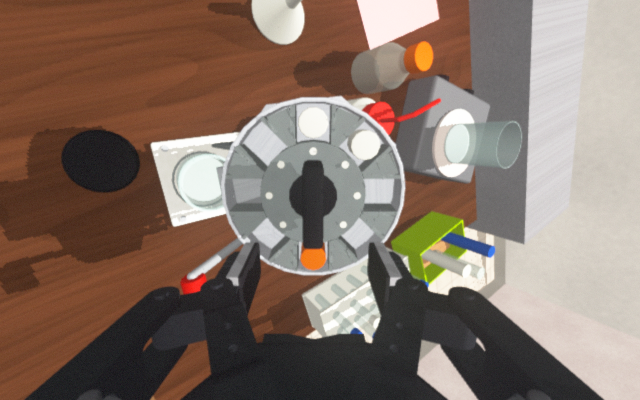

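```bash
cat >> h.py <<'E'
W=W+Rt@np.array([-.001,.001,-.002]);S=W-Rs@np.array([.010,0,.213])
E
python3 - <<'E'
from h import *
delta(knobpose(.045,np.radians(83.5)))
E
```

```text
cm [-0.    0.03 10.74] deg [ 0.06 -0.26  0.58]
```

```bash
python3 -m inch '[[0,0,2.2,0,0,0.5,6],[0,0,2.2,0,0,0,6],[0,0,2.2,0,0,0,6],[0,0,2.2,0,0,0,6],[0,0,1.9,0,0,0,6]]'
python3 -m inch '[[0,0,0,0,0,0,1],[0,0,0,0,0,0,1],[0,0,0,0,0,0,1],[0,0,0,0,0,0,1],[0,0,0,0,0,0,1]]' 25
python3 -m inch '[[0,0,0,0,0,0,1],[0,0,0,0,0,0,1],[0,0,0,0,0,0,1]]'
```

```text
clock: 6.15
tcp_pos: [0.5462, 0.0873, 0.2525]
orientation: [0.004, 0.137, 0.956, 0.259]
wrist_force: [-0.6, -0.4, 0.1]
finger_gap: 0.06
clock: 6.65
tcp_pos: [0.5465, 0.0851, 0.2539]
orientation: [0.005, 0.136, 0.957, 0.258]
wrist_force: [-2.6, -4.6, -1.1]
finger_gap: 0.0174
clock: 6.95
tcp_pos: [0.5465, 0.0851, 0.2539]
orientation: [0.005, 0.136, 0.957, 0.258]
wrist_force: [-2.6, -4.6, -1.0]
finger_gap: 0.0177
```

```bash
python3 -m inch '[[0,0,0,0,0,7,1],[0,0,0,0,0,7,1],[0,0,0,0,0,7,1],[0,0,0,0,0,7,1],[0,0,0,0,0,7,1]]'
python3 -m inch '[[0,0,0,0,0,7,1],[0,0,0,0,0,7,1],[0,0,0,0,0,7,1],[0,0,0,0,0,7,1],[0,0,0,0,0,7,1]]'
python3 - <<'E'
from h import *
delta(knobpose(.045,0))
T=toolT();p=vision.read_camera("wrist");cv2.imwrite("pics/w2.png",p["pixels"][:,:,::-1])
p=vision.read_camera("top");cv2.imwrite("pics/t2.png",cv2.resize(p["pixels"][80:220,200:400],None,fx=3.6,fy=3.6)[:,:,::-1])
E
```

```text
clock: 7.45
tcp_pos: [0.5464, 0.085, 0.2538]
orientation: [-0.074, 0.42, 0.87, 0.247]
wrist_force: [-3.1, -5.2, -1.4]
finger_gap: 0.018
clock: 7.95
tcp_pos: [0.5463, 0.0849, 0.2538]
orientation: [-0.144, 0.662, 0.704, 0.213]
wrist_force: [-4.4, -5.7, -1.1]
finger_gap: 0.0177
cm [0.07 0.02 0.22] deg [-0.02  0.15 12.63]
```

View pics/w2.png

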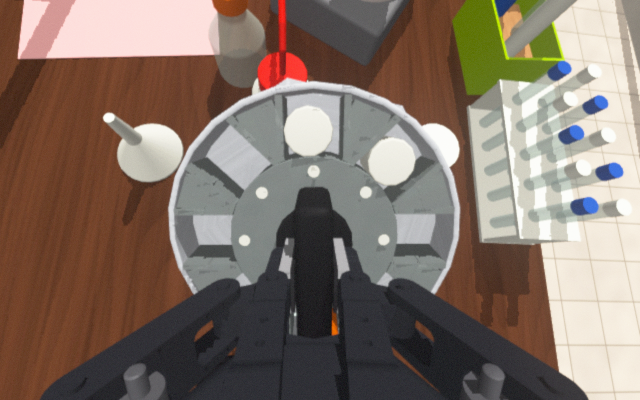

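```bash
python3 -m inch '[[0,0,0,0,0,4,1],[0,0,0,0,0,4,1],[0,0,0,0,0,3,1],[0,0,0,0,0,1.5,1],[0,0,0,0,0,0,1]]'
python3 -m inch '[[0,0,0,0,0,0,1],[0,0,0,0,0,0,1],[0,0,0,0,0,0,1]]'
cat > look.py <<'E'
from h import *
import sys
t=sys.argv[1]
delta(knobpose(.045,0))
p=vision.read_camera("wrist");cv2.imwrite(f"pics/{t}w.png",p["pixels"][:,:,::-1])
p=vision.read_camera("scene");cv2.imwrite(f"pics/{t}s.png",cv2.resize(p["pixels"][120:280,250:430],None,fx=4,fy=4)[:,:,::-1])
for l in ["orange_canister","cup_floor"]: print(l,[(r["confidence"],r["location"]) for r in tip_of(p,l)][:3])
E
python3 look.py a
```

```text
clock: 8.55
tcp_pos: [0.5462, 0.085, 0.2538]
orientation: [-0.167, 0.733, 0.629, 0.197]
wrist_force: [-3.7, -5.8, -1.7]
finger_gap: 0.0175
clock: 8.85
tcp_pos: [0.5462, 0.085, 0.2538]
orientation: [-0.166, 0.733, 0.629, 0.197]
wrist_force: [-3.9, -5.4, -0.8]
finger_gap: 0.0176
cm [0.08 0.01 0.21] deg [-0.01  0.14  0.38]
orange_canister [(0.41, [182.8, 286.7])]
cup_floor [(0.65, [333.6, 225.4]), (0.47, [341.9, 243.8])]
```

View pics/as.png

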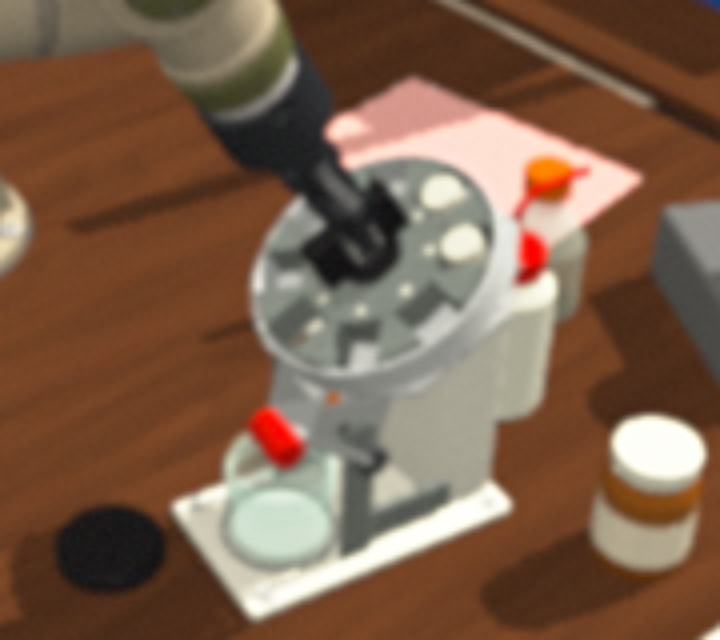

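View pics/aw.png

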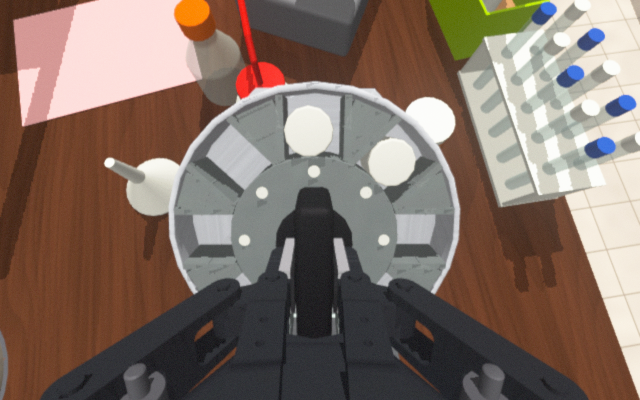

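```bash
python3 -m inch '[[0,0,0,0,0,0,6],[0,0,0,0,0,0,6],[0,0,0,0,0,0,6],[0,0,0,0,0,0,6],[0,0,-2,0,0,0,6]]'
python3 -m inch '[[0,0,-3,0,0,0,4],[0,0,-3,0,0,0,2],[0,0,-3,0,0,0,0],[0,0,-3,0,0,0,0],[0,0,-2,0,0,0,0]]'
python3 look.py b
```

```text
clock: 9.55
tcp_pos: [0.5437, 0.0777, 0.2692]
orientation: [-0.169, 0.732, 0.63, 0.197]
wrist_force: [-0.8, -0.2, -0.6]
finger_gap: 0.0597
clock: 10.05
tcp_pos: [0.5341, 0.0069, 0.3939]
orientation: [-0.166, 0.732, 0.63, 0.198]
wrist_force: [0.6, -0.5, -0.7]
finger_gap: 0.0001
cm [-0.09 -0.05 16.3 ] deg [0.07 0.01 0.56]
orange_canister []
cup_floor [(0.79, [331.3, 225.3])]
```

View pics/bs.png

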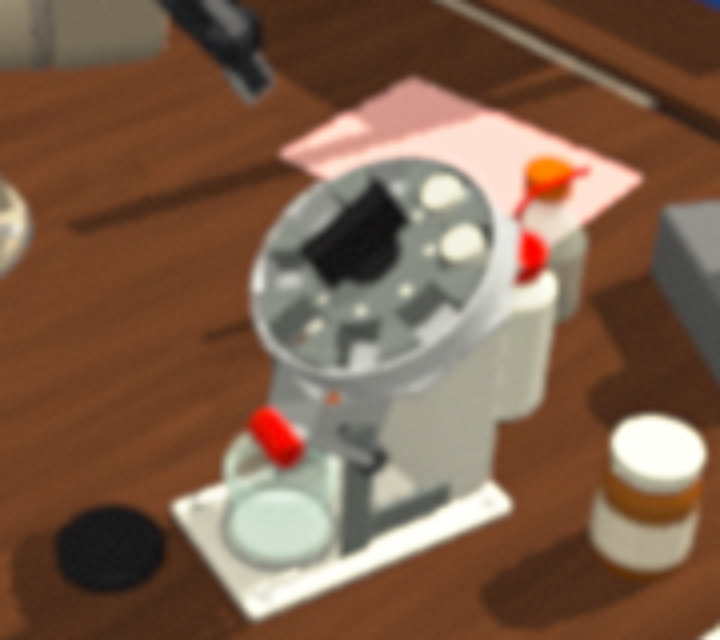

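View pics/bw.png

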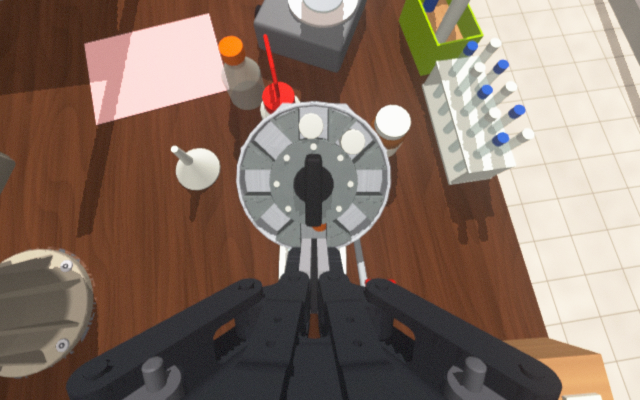

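```bash
cat > orange.py <<'E'
from h import *
T=toolT();p=vision.read_camera("wrist");C=cloud(p,T@p["tool_from_camera"])
q=vision.read_camera("scene");D=cloud(q)
for n,p,C in(("w",p,C),("s",q,D)):
    hsv=cv2.cvtColor(p["pixels"],cv2.COLOR_RGB2HSV)
    L=(C-S)@Rs
    m=(hsv[...,0]>=4)&(hsv[...,0]<16)&(hsv[...,1]>170)&(hsv[...,2]>90)&(p["depth"]>0)&(abs(L[...,1])<.06)&(L[...,0]<.0)&(L[...,0]>-.16)&(L[...,2]>.01)
    v,u=np.nonzero(m);print(n,m.sum())
    if m.sum(): print("stand frame mm",(L[m]*1000).round(0)[:12].tolist(), u.mean(),v.mean())
E
python3 orange.py
```

```text
w 51
stand frame mm [[-39.0, -12.0, 134.0], [-39.0, -14.0, 134.0], [-39.0, -15.0, 133.0], [-39.0, -17.0, 131.0], [-38.0, -18.0, 128.0], [-58.0, -7.0, 260.0], [-40.0, -12.0, 131.0], [-40.0, -14.0, 129.0], [-40.0, -15.0, 128.0], [-40.0, -17.0, 126.0], [-39.0, -19.0, 123.0], [-60.0, -1.0, 262.0]] 320.19607843137254 227.66666666666666
s 0
```

```bash
cat >> h.py <<'E'
def padpose(pos,tilt):
    n=Rs@np.array([-np.sin(np.radians(tilt)),0,np.cos(np.radians(tilt))])
    z=-n;y0=Rs@np.array([0,-1.,0]);x=np.cross(y0,z);T=np.eye(4);T[:3,:3]=np.stack([x,y0,z],1);T[:3,3]=pos;return T
E
python3 - <<'E'
from h import *
print(get_state()["joint_pos"]); T=padpose([.608,-.045,.30],0);print(T);delta(T);print(toolT())
E
```

```text
[-0.41983756  0.26338007  0.26399786  1.72192504  0.50410768  1.26211969]
[[ 0.15867505  0.98733086 -0.          0.608     ]
 [ 0.98733086 -0.15867505 -0.         -0.045     ]
 [-0.          0.         -1.          0.3       ]
 [ 0.          0.          0.          1.        ]]
cm [-8.14  8.13  5.81] deg [-1.000e-02 -3.004e+01  5.200e-01]
[[ 0.12877116  0.98868057  0.07699812  0.53367168]
 [ 0.85607893 -0.15001921  0.49459387  0.0081842 ]
 [ 0.50054655  0.00222705 -0.86570676  0.39087488]
 [ 0.          0.          0.          1.        ]]
```

```bash
python3 -m inch '[[0,0,0,0,-7.5,0,0],[0,0,0,0,-7.5,0,0],[0,0,0,0,-7.5,0,0],[0,0,0,0,-7.5,0.5,0]]'
python3 -m inch '[[-1.35,2.7,3,0,0,0,0],[-1.35,2.7,3,0,0,0,0],[-1.35,2.7,3,0,0,0,0],[0,0,0,0,0,0,0]]'
cat > pad.py <<'E'
from h import *
T=toolT();p=vision.read_camera("wrist");cv2.imwrite("pics/pad_w.png",p["pixels"][:,:,::-1])
Tc=T@p["tool_from_camera"]
q=vision.read_camera("scene");t=vision.read_camera("top")
for n,p,TT in(("w",p,Tc),("s",q,None),("t",t,None)):
    C=cloud(p,TT);L=(C-S)@Rs
    hsv=cv2.cvtColor(p["pixels"],cv2.COLOR_RGB2HSV)
    m=((hsv[...,0]<4)|(hsv[...,0]>176))&(hsv[...,1]>170)&(hsv[...,2]>70)&(p["depth"]>0)&(L[...,0]<-.07)&(L[...,0]>-.2)&(L[...,2]>.1)&(L[...,2]<.25)
    if m.sum(): print(n,m.sum(),"stand mean",(L[m].mean(0)*1000).round(1),(L[m].min(0)*1000).round(0),(L[m].max(0)*1000).round(0))
    r=tip_of(p,"lever_pad")
    if r: print("tip",r[0]["confidence"],((ray_z(p,r[0]["location"],.192,TT)-S)@Rs*1000).round(1))
E
python3 pad.py; python3 orange.py
```

```text
clock: 10.75
tcp_pos: [0.5337, 0.0081, 0.3919]
orientation: [0.003, 0.761, 0.648, -0.0]
wrist_force: [-0.3, 1.2, 0.4]
finger_gap: -0.0001
clock: 11.15
tcp_pos: [0.6075, -0.0457, 0.2948]
orientation: [-0.003, 0.761, 0.648, -0.002]
wrist_force: [0.2, -0.1, -1.6]
finger_gap: -0.0001
w 1016 stand mean [-125.7  -84.6  200.1] [-138. -103.  191.] [-116.  -66.  204.]
tip 0.6 [-128.6  -85.2  191.6]
s 109 stand mean [-131.7  -91.2  200.4] [-140. -107.  188.] [-121.  -66.  207.]
tip 0.83 [-122.5  -73.   191.6]
tip 0.66 [ 54.9 -43.8 191.6]
w 0
s 0
```

View pics/pad_w.png

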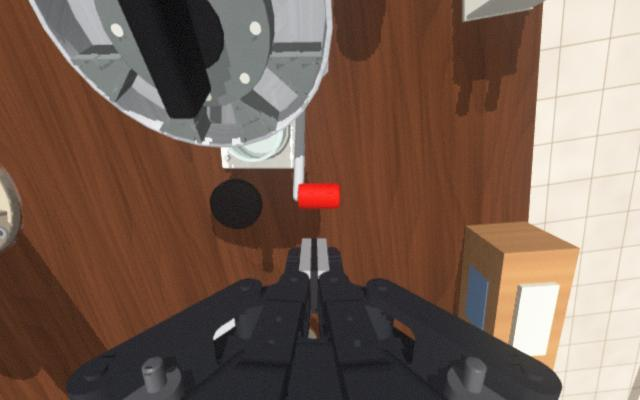

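```bash
cat > press.py <<'E'
from h import *
A=np.array([-.039,-.0845,.118])
def pose(phi,tilt):
    f=np.radians(phi);t=np.radians(tilt)
    c=A+.115*np.array([-np.cos(f),0,np.sin(f)])+.012*np.array([-np.sin(t),0,np.cos(t)])
    c[2]-=S[2]; return padpose(S+Rs@c,tilt)
import sys
if __name__=="__main__":
    print("S",S); delta(pose(40,0))
    ph=[40,35,30,25,20,15,10,5,0,-5,-10,-15,-20,-25,-29,-33]
    ti=np.linspace(0,24,16)
    for i in range(15):
        D=np.linalg.inv(pose(ph[i],ti[i]))@pose(ph[i+1],ti[i+1])
        print(ph[i+1],(D[:3,3]*100).round(2),np.degrees(R.from_matrix(D[:3,:3]).as_rotvec()).round(1))
E
python3 press.py
```

```text
S [5.48592063e-01 9.89912097e-02 3.67949192e-04]
cm [ 0.55  0.28 10.  ] deg [ 0.34 -0.01  0.01]
35 [-0.64  0.    0.8 ] [-0.   1.6  0. ]
30 [-0.6   0.    0.83] [ 0.   1.6 -0. ]
25 [-0.55  0.    0.86] [0.  1.6 0. ]
20 [-0.49  0.    0.89] [ 0.   1.6 -0. ]
15 [-0.44 -0.    0.92] [ 0.   1.6 -0. ]
10 [-0.38  0.    0.94] [ 0.   1.6 -0. ]
5 [-0.33  0.    0.96] [0.  1.6 0. ]
0 [-0.27  0.    0.98] [-0.   1.6  0. ]
-5 [-0.21  0.    0.99] [-0.   1.6  0. ]
-10 [-0.15  0.    1.  ] [0.  1.6 0. ]
-15 [-0.09  0.    1.  ] [-0.   1.6 -0. ]
-20 [-0.04 -0.    1.  ] [-0.   1.6 -0. ]
-25 [0.02 0.   1.  ] [0.  1.6 0. ]
-29 [0.05 0.   0.8 ] [0.  1.6 0. ]
-33 [0.09 0.   0.79] [ 0.   1.6 -0. ]
```

```bash
python3 -m inch '[[0.1,0.06,3,0,0,0,0],[0.1,0.06,3,0,0,0,0],[0.1,0.06,2.4,0,0,0,0],[0.1,0.05,1.2,0,0,0,0],[0.1,0.05,0.2,0,0,0,0]]'
python3 press.py | head -2
python3 -m inch '[[-0.64,0,0.8,0,1.6,0,0],[-0.6,0,0.83,0,1.6,0,0]]'; python3 - <<'E'
from h import *
p=vision.read_camera("wrist");cv2.imwrite("pics/p1w.png",p["pixels"][:,:,::-1])
p=vision.read_camera("scene");cv2.imwrite("pics/p1s.png",cv2.resize(p["pixels"][120:280,250:430],None,fx=4,fy=4)[:,:,::-1])
E
```

```text
clock: 12.05
tcp_pos: [0.6107, -0.0407, 0.2038]
orientation: [0.001, 0.761, 0.648, 0.0]
wrist_force: [-1.2, 0.6, 3.4]
finger_gap: 0.0001
S [5.48592063e-01 9.89912097e-02 3.67949192e-04]
cm [ 0.1   0.1  -0.01] deg [ 0.09  0.02 -0.03]
clock: 12.25
tcp_pos: [0.6106, -0.053, 0.1893]
orientation: [-0.016, 0.761, 0.649, 0.024]
wrist_force: [-0.9, -0.7, 2.0]
finger_gap: 0.0001
```

View pics/p1s.png

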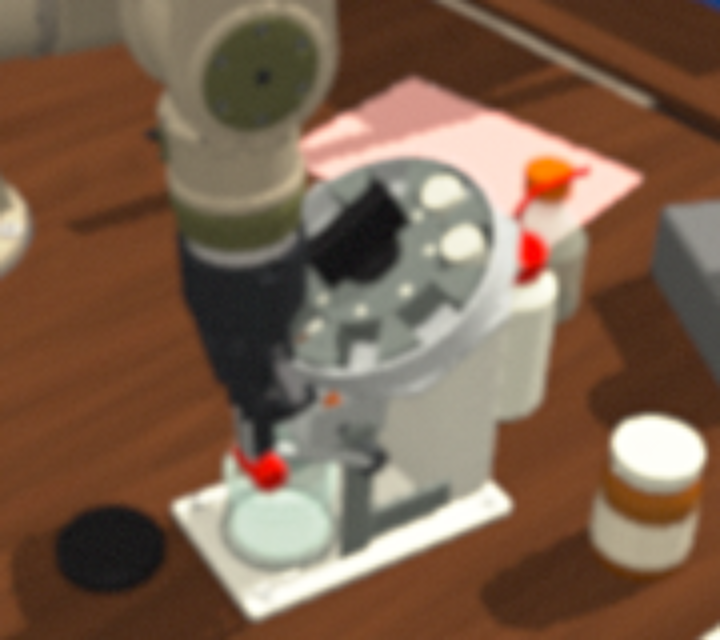

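View pics/p1w.png

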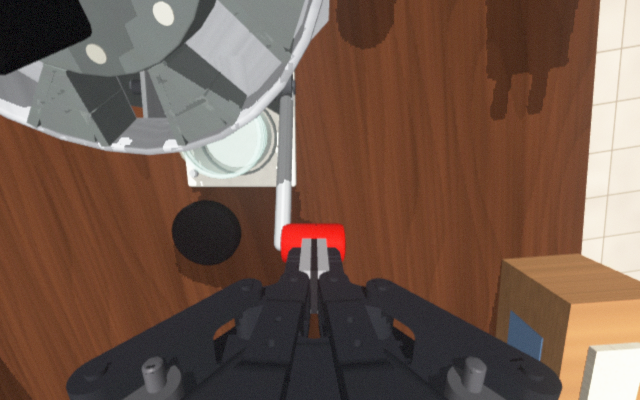

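```bash
python3 -m inch '[[-0.52,0,0.86,0,1.6,0,0],[-0.47,0,0.89,0,1.6,0,0],[-0.42,0,0.92,0,1.6,0,0],[-0.36,0,0.94,0,1.6,0,0]]'
python3 -m inch '[[-0.31,0,0.96,0,1.6,0,0],[-0.25,0,0.98,0,1.6,0,0],[-0.2,0,0.99,0,1.6,0,0],[-0.15,0,1,0,1.6,0,0]]'
python3 - <<'E'
from h import *
p=vision.read_camera("wrist");cv2.imwrite("pics/p2w.png",p["pixels"][:,:,::-1])
p=vision.read_camera("scene");cv2.imwrite("pics/p2s.png",cv2.resize(p["pixels"][120:280,250:430],None,fx=4,fy=4)[:,:,::-1])
E
```

```text
clock: 12.75
tcp_pos: [0.6083, -0.068, 0.1503]
orientation: [-0.053, 0.759, 0.646, 0.066]
wrist_force: [0.1, -3.7, 3.4]
finger_gap: 0.0001
clock: 13.15
tcp_pos: [0.6075, -0.0673, 0.1089]
orientation: [-0.09, 0.754, 0.642, 0.108]
wrist_force: [0.3, -4.0, 3.2]
finger_gap: -0.0001
```

View pics/p2s.png

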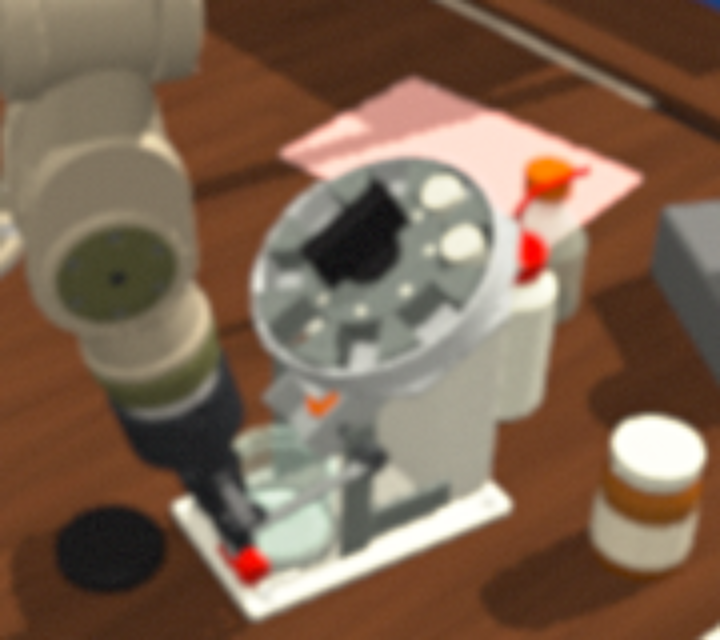

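View pics/p2w.png

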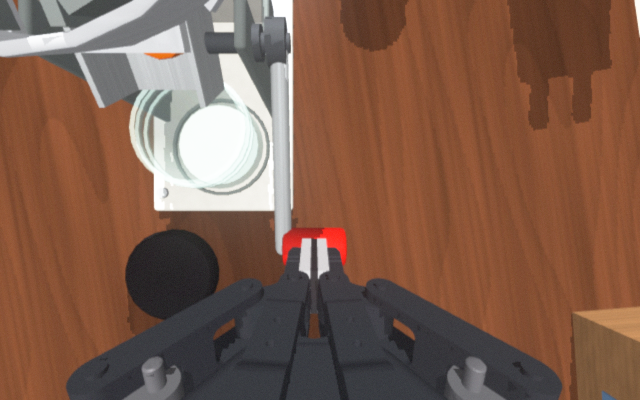

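```bash
python3 -m inch '[[-0.09,0,1,0,1.6,0,0],[-0.04,0,1,0,1.6,0,0],[0.02,0,1,0,1.6,0,0],[0.05,0,0.8,0,1.6,0,0],[0.08,0,0.6,0,1.6,0,0]]'
python3 -m inch '[[0,0,0,0,0,0,0],[0,0,0,0,0,0,0],[0,0,0,0,0,0,0]]'
python3 - <<'E'
from h import *
p=vision.read_camera("wrist");cv2.imwrite("pics/p3w.png",p["pixels"][:,:,::-1])
p=vision.read_camera("scene");cv2.imwrite("pics/p3s.png",cv2.resize(p["pixels"][120:280,250:430],None,fx=4,fy=4)[:,:,::-1])
E
```

```text
clock: 13.75
tcp_pos: [0.6101, -0.0536, 0.0685]
orientation: [-0.134, 0.744, 0.634, 0.16]
wrist_force: [-14.5, -19.9, 39.7]
finger_gap: 0.0004
clock: 14.05
tcp_pos: [0.6099, -0.0539, 0.0693]
orientation: [-0.134, 0.745, 0.634, 0.16]
wrist_force: [-4.2, -7.3, 9.6]
finger_gap: 0.0001
```

View pics/p3s.png

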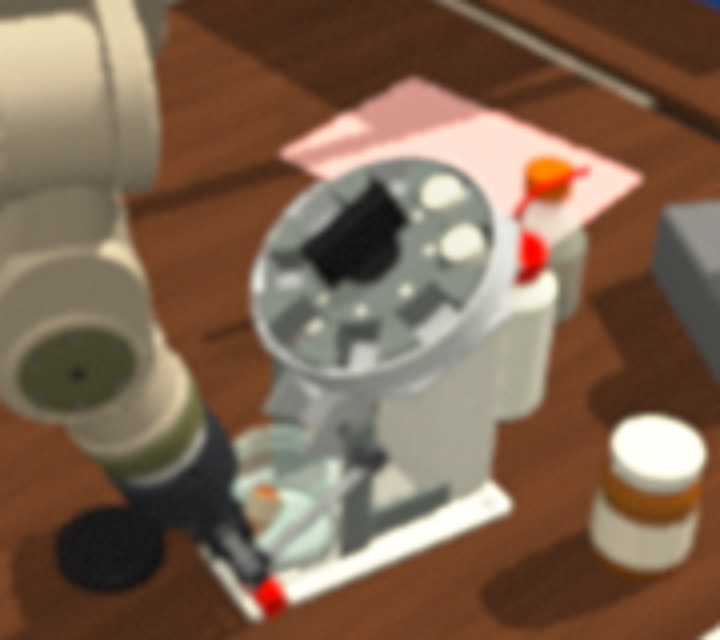

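View pics/p3w.png

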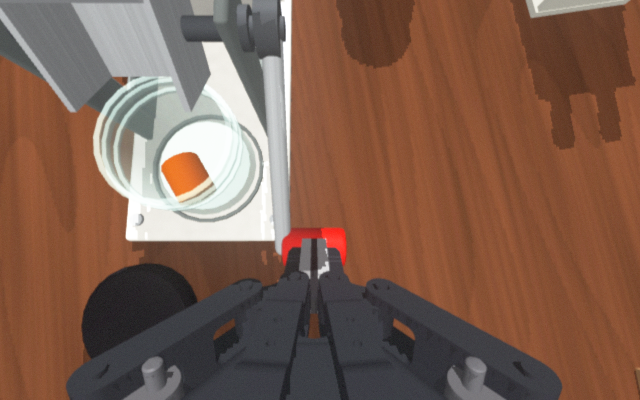

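The orange canister lies in the jar (wrist pixel 187,175) and the cup is fully tipped. Next I retrace the arc so the lever comes back up against the fingers.

```bash
python3 -m inch '[[-0.08,0,-0.7,0,-1.6,0,0],[-0.05,0,-0.9,0,-1.6,0,0],[-0.02,0,-1,0,-1.6,0,0],[0.04,0,-1,0,-1.6,0,0],[0.09,0,-1,0,-1.6,0,0]]'
python3 -m inch '[[0.15,0,-1,0,-1.6,0,0],[0.2,0,-0.99,0,-1.6,0,0],[0.25,0,-0.98,0,-1.6,0,0],[0.31,0,-0.96,0,-1.6,0,0],[0.36,0,-0.94,0,-1.6,0,0]]'
python3 -m inch '[[0.42,0,-0.92,0,-1.6,0,0],[0.47,0,-0.89,0,-1.6,0,0],[0.52,0,-0.86,0,-1.6,0,0],[0.6,0,-0.83,0,-1.6,0,0],[0.64,0,-0.8,0,-1.6,0,0]]'
python3 -m inch '[[0,0,-2,0,0,0,0],[0,0,-3,0,0,0,0],[0,0,-3,0,0,0,0],[0,0,-3,0,0,0,0],[0,0,-3,0,0,0,0]]'
python3 -m inch '[[-4,0,0,0,0,0,0],[-4,0,0,0,0,0,0],[-4,0,0,0,0,0,0],[0,0,0,0,0,0,0],[0,0,0,0,0,0,0]]'
python3 pad.py; python3 - <<'E'
from h import *
p=vision.read_camera("wrist");cv2.imwrite("pics/p4w.png",p["pixels"][:,:,::-1])
p=vision.read_camera("scene");cv2.imwrite("pics/p4s.png",cv2.resize(p["pixels"][120:280,250:430],None,fx=4,fy=4)[:,:,::-1])
for r in silhouettes(p,"jar")[:1]: print(r["confidence"],r["location"])
for r in silhouettes(p,"orange_canister")[:2]: print(r["confidence"],r["location"])
E
```

```text
clock: 14.65
tcp_pos: [0.6072, -0.069, 0.1124]
orientation: [-0.088, 0.754, 0.643, 0.106]
wrist_force: [-0.2, 0.7, 2.8]
finger_gap: -0.0001
clock: 15.15
tcp_pos: [0.6074, -0.0676, 0.1623]
orientation: [-0.043, 0.759, 0.647, 0.053]
wrist_force: [0.5, 1.3, 1.4]
finger_gap: -0.0002
clock: 15.65
tcp_pos: [0.6109, -0.0449, 0.207]
orientation: [0.002, 0.761, 0.648, 0.0]
wrist_force: [-0.4, 0.7, -0.6]
finger_gap: 0.0001
clock: 16.15
tcp_pos: [0.61, -0.0449, 0.3475]
orientation: [0.001, 0.761, 0.648, 0.0]
wrist_force: [0.0, 0.1, -0.5]
finger_gap: -0.0001
clock: 16.65
tcp_pos: [0.591, -0.1644, 0.3459]
orientation: [0.001, 0.762, 0.648, 0.001]
wrist_force: [-0.2, 0.1, 0.8]
finger_gap: -0.0002
w 1011 stand mean [-129.2  -85.1  200.3] [-140. -103.  191.] [-116.  -66.  205.]
tip 0.82 [-125.4  -86.7  191.6]
s 105 stand mean [-131.7  -90.9  200.6] [-140. -106.  188.] [-121.  -69.  206.]
tip 0.95 [-117.1  -76.1  191.6]
t 139 stand mean [-128.2  -84.3  201.8] [-140. -102.  192.] [-118.  -65.  208.]
tip 0.62 [-127.9  -89.   191.6]
0.91 [320.1, 248.7]
```

View pics/p4s.png

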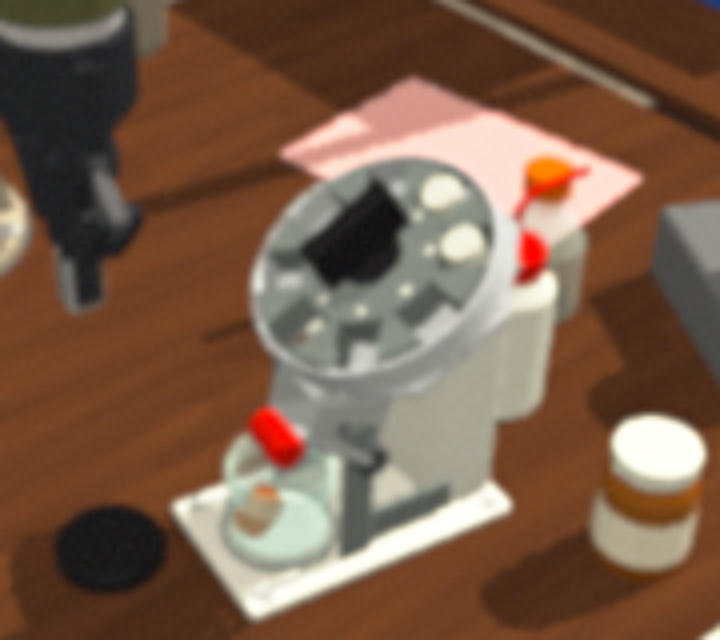

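View pics/p4w.png

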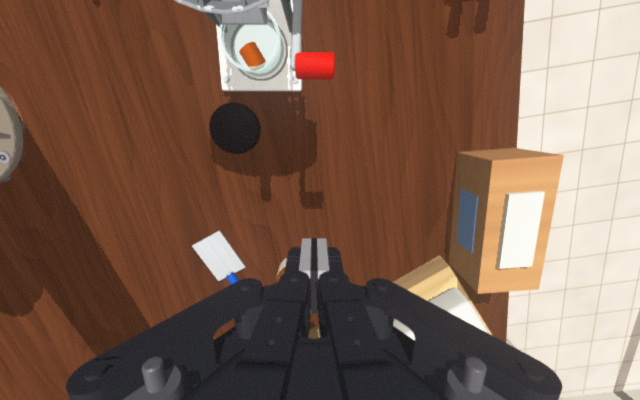

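The canister is in the jar (wrist pixel 252,55), the lever is back at rest, both white canisters are in their pockets, and the arm is clear.

```bash
python3 -c "
from workcell import workorder
print(workorder.hand_in())"
```

```text
the job is handed in; nothing more can be done
None
```

The orange canister is in the jar, and I handed the job in at about 17 s on the robot's clock. No verdict comes back, so this rests on my own checks.

**What I did:** I gripped the bar knob and turned the wheel about 83° clockwise until the orange canister dropped into the cup. Then I pressed the lever pad along its arc to the stop with closed fingers, retraced the arc until the lever was up, and backed the arm off.

**Last checks:**
- **Canister:** after the turn, the wrist depth image put orange at cup height below the hole. After the press it showed inside the jar in both the wrist and scene views.
- **Jar:** it stands in its place on the base plate. I judged this from the pictures and did not measure it.
- **Lever:** the pad is back within about 4 mm of where it was before pressing, going by the wrist and scene cameras.
- **White canisters:** both are still in their pockets.
- **Bystanders:** those in the last pictures look unmoved. I did not measure them, and the last pictures do not show all of them.

**Failed or disagreed:**
- The trained network did not find the orange canister in the scene picture, neither in the cup nor in the jar, so for those I relied on colour, depth and the pictures.
- At the end stop the wrist force briefly reached about 47 N, pressed through the fingertips, then settled at about 13 N. That is well under the 120 N wrist limit.

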